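# Fit a new filter cartridge in the water dispenser

### The job

Fit the new water-filter cartridge (white, with the blue pull tab) in the water dispenser: push it in, tab up, through the spring flap in the lid, feel for the filter stub inside, and press it gently straight down until it is fully home. Then let go and come out so that the flap springs shut, leaving the mug and the tea box undisturbed.

Things in the scene. Friction and masses are not known exactly. Their poses are not given: they have to be found in the camera images.
- cartridge: New filter cartridge, standing upright: white cylinder, 34 mm diameter, 44 mm high, then a blue cone up to 63 mm, and on top a blue pull tab 18 (x) x 12 (y) x 20 mm high (83 mm in all); 0.1 to 0.17 kg. Origin: centre of its underside, z up its axis; grip the tab across y. A round blind bore in its underside, 19 mm diameter, 24 mm deep, goes over the filter stub; any turn about z fits.
- tab (a point): Centre of the top face of the cartridge's blue pull tab, 83 mm above its underside.
- dispenser: Filter-water dispenser, fixed: white lower tank, clear upper wall, white lid, blue tap on its front (-x); 240 (x) x 184 (y) x 190 (z) mm. Origin: centre of its underside; x from tap to back, z up. Inside, out of sight, a loose tray carries the upright filter stub. The tray can slide a little along y; it takes about 12 N to shift. More than 25 N cracks the plastic.
- opening (a point): Centre of the lid's opening, level with the lid's top, 190 mm above the worktop; axes as the dispenser's. The opening measures 52 mm (x) by 132 mm (y) and is covered by the light blue spring flap.
- stub_mid (a point): Middle of the places where the top of the filter stub can be, 76 mm above the worktop (dispenser x = -2.5 mm); axes as the dispenser's. The stub's axis lies up to 14 mm from here along +y or -y: find it by feel. Stub: upright, 15 mm diameter, its tip a half-round dome, in a cup of 40 mm with its rim 4 mm lower. A cartridge that misses stops with its underside at or up to 4 mm below this point.
- home (a point): 20 mm below stub_mid: height of the cartridge's underside when fully home, 56 mm above the worktop; y unknown as for the stub. Over the stub the cartridge slides freely to 6 mm above this, meets the valve ring and must be pressed on. Home, its tab just clears the closing flap, which sweeps 50 mm deep below the lid's top; standing higher it keeps the flap from shutting.
- flap (a joint): Light blue spring flap in the lid, 49 x 127 x 3 mm, hinged on the opening's far edge (dispenser x = +24.5 mm), swinging down into the tank: 0 shut, 1.5 hanging straight down. A spring shuts it; pressed near its hinge it takes up to about 8 N to push open, and it leans on whatever holds it open with 1 to 3 N.
- valve (a joint): Outlet valve ring round the foot of the filter stub (m): 0 up (shut), 0.006 pressed fully down by a cartridge that is home. It takes about 5 N to push, and stays where it is left.
- tea_box: Bright green carton, 63 x 131 x 68 mm, standing left of the dispenser; a bystander. Origin: centre of its underside, z up.
- mug: White mug with a leaf pattern, 92 x 127 x 95 mm with its handle; a bystander. Origin: centre of its underside, z up.
Mind the look-alikes: they are no part of the job. What is shaped like the cartridge but orange is not meant.

How it is judged:
By the outcome, as a careful person would: the job done as asked, in the order asked, and still so for the second after the job is handed in, with the robot touching nothing.
It also fails if it takes over 70 s, if anything falls off the work surface, if the arm or the gripper's body presses on something with over 40 N, if the wrist force passes 120 N, or if a joint passes its speed limit or range.

### The arm

A 6-joint arm with a two-finger parallel gripper is mounted at the origin on a cart in front of the work surface, level with it; the furniture and walls round the work are solid. World frame = base frame: x ahead of the robot, y to its left, z up, the work surface at z = 0. Lengths are in m, angles in rad, forces in N, time in s.
With the tool pointing down it reaches from about 0.25 to 0.725 m from the base axis. Payload 4 kg.
Tool frame: the origin (TCP) lies on the centre line of the jaws, within the pads' length; the fingertips stand 22 mm ahead of it and the grasp point (between the pads) lies 3 mm ahead of it; z points along the fingers, y is the line along which they close (so a half turn about z gives the same grasp; the last joint's range is limited). The gripper opens to 85 mm and grips with 20 to 120 N. Pads are 22 mm wide; open, the fingers measure 114 mm over their backs; the gripper's body (76 mm by 85 mm) begins 54 mm behind the grasp point. The pads swing forward as they close: fully open they stand 13 mm farther back than shut.
Start: joints at [-1.138, 0.241, 0.005, 1.335, 0, 1.571], TCP at [0.21, -0.454, 0.253] pointing down, gripper open.
Joint ranges: [-2.72, 2.72], [-1.05, 1.87], [-1.09, 1.28], [-1.99, 2.15], [-1.42, 1.44], [-3.14, 3.14]. Speed limits (rad/s): [2.79, 2.79, 3.14, 3.14, 3.14, 3.14].

### API

Orientations are given as a unit quaternion [x, y, z, w].
In Python, from workcell import bot gives the robot as it stands.
- The arm moves only by the shell command python3 -m inch 'ROWS'. ROWS is JSON, one flat list of numbers, 7 for each row, row after row: the shift along the world's x, y, z in mm, then the turn, a rotation vector about the world's x, y, z in rad, then the opening in per cent of the stroke, from 0 (shut) to 100 (fully open). A call has 1 to 8 rows; each row is the pose to reach, as a shift and turn from the pose commanded when the call began; what a row does not reach only later rows make up. A row lasts 1/12 s, in which the tool goes at most 41.7 mm and 7.16 degrees, less where a joint would pass 70% of its speed; a pose out of reach is approached as far as the arm can. A call with a gripper value outside its range is refused whole. The fingers move at their own pace and stop on an object; the grip force is fixed at half the most. Time passes only in rows, so rows that repeat a pose let the fingers close. It gives the time, the measured TCP pose, the force, the opening and the grip force at its end, in the units of the state.
- bot.get_obs(): the state, without advancing time (a new reading comes with each control period).
- bot.camera(name): name is "scene" or "top" or "wrist"; returns the picture (420x560x3 uint8, blue, green, red); there is no depth.
- bot.camera_info(name): a dict with "intrinsics" (3x3 intrinsics, pixels), "camera_from_world" (4x4, takes a point from world to camera coordinates); the wrist camera has in their place "hand_eye" (4x4, takes a point from camera to tool coordinates, whose origin is the TCP and whose axes are the flange's). Camera axes: x right, y down, z forward; pixel columns grow to the right and rows downward; lengths in m; the calibration is good to about 2 mm. A picture is of the moment at which its call begins: read the wrist's pose just before it. camera_info takes no time and is no camera call.
- bot.job_done(): hands the job in; it is judged then, once.
Trained networks look in the newest picture that a camera, given by its name, has taken for a name from the list of things; names that differ only in an ending like _2 or _b are one class to them, and where a whole thing is asked for, a point or a joint stands for the part that bears it (a point fixed in the world has none). Each returns a list of dicts, best first, with "confidence" (0 to 1); they miss things now and then, are a little off and sometimes report something else, mostly with a low value. They report only what shows in the picture. A call takes as long as a camera call. They do not tell look-alikes from the thing itself.
- bot.silhouettes(camera, target): "mask" (420x560 bool, what is visible of it) and "uv" ([column, row] in pixels, amid what is visible of it).
- bot.spot_point(camera, target): "uv" ([column, row] in pixels: a listed point, or the origin of a listed thing).
The state is a dict: "clock": time; "joint_pos": joint angles; "joint_vel": joint speeds; "tau": joint torques, N m; "eef_pos": TCP position; "tool_rot": TCP orientation; "ft_force": force on the tool from outside, world axes, zero at the start; "ft_torque": the same for the moment, N m; "grip_width": finger opening in m; "grasp_force": force on a finger pad.
Only numpy, scipy, OpenCV 4.12 (cv2) and the standard library are available. Lean on these libraries where they do the work, as an engineer would, in place of code of your own. Each camera call takes 0.05 s, during which the arm holds its last target. There are 200 camera calls.

## Working session

There is one attempt and no reset: what is moved stays moved. The work goes in short steps, Python scripts to look and compute and a shell command to move; the robot and the scene stay as the last step left them, time stands still between calls to the robot, and variables do not carry over. Pictures are saved under pics/ and viewed, at most 12 in all, crops included, and the job is handed in when it is done.

```bash
mkdir -p pics; ls; cat > h.py <<'E'
import numpy as np, cv2
from workcell import bot
from scipy.spatial.transform import Rotation as R
def ray(cam,uv,obs=None):
    i=bot.camera_info(cam);K=np.array(i["intrinsics"])
    d=np.linalg.inv(K)@[uv[0],uv[1],1]
    if "hand_eye" in i:
        o=obs or bot.get_obs();T=np.eye(4);T[:3,:3]=R.from_quat(o["tool_rot"]).as_matrix();T[:3,3]=o["eef_pos"]
        W=T@np.array(i["hand_eye"])
    else: W=np.linalg.inv(np.array(i["camera_from_world"]))
    return W[:3,3],W[:3,:3]@d
def atz(cam,uv,z,obs=None):
    c,d=ray(cam,uv,obs);return c+d*(z-c[2])/d[2]
def tri(rays):
    A=np.zeros((3,3));b=np.zeros(3)
    for c,d in rays:
        d=d/np.linalg.norm(d);P=np.eye(3)-np.outer(d,d);A+=P;b+=P@c
    return np.linalg.solve(A,b)
E
python3 - <<'E'
from h import *
ims=[]
for c in ("top","scene"):
    im=bot.camera(c);cv2.imwrite(f"pics/{c}0.png",im)
    for n,z in (("tab",.083),("opening",.19),("dispenser",0),("cartridge",0),("tea_box",0),("mug",0)):
        for r in bot.spot_point(c,n)[:3]:
            print(c,n,np.round(r["uv"]),round(r["confidence"],2),np.round(atz(c,r["uv"],z),3))
o=bot.get_obs();print(o["clock"],o["eef_pos"],o["tool_rot"],o["ft_force"])
E
```

```text
pics
top tab [395. 246.] 0.75 [ 0.394 -0.327  0.083]
top tab [417. 214.] 0.68 [ 0.476 -0.386  0.083]
top tab [395. 275.] 0.47 [ 0.32  -0.328  0.083]
top opening [285. 192.] 0.58 [ 0.509 -0.043  0.19 ]
top dispenser [283. 200.] 0.63 [ 0.515 -0.042  0.   ]
top cartridge [390. 280.] 0.73 [ 0.307 -0.333  0.   ]
top cartridge [387. 250.] 0.71 [ 0.388 -0.325  0.   ]
top cartridge [405. 219.] 0.53 [ 0.471 -0.375  0.   ]
top tea_box [156. 245.] 0.92 [0.385 0.298 0.   ]
top mug [377. 169.] 0.67 [ 0.609 -0.299  0.   ]
top mug [280. 190.] 0.63 [ 0.545 -0.034  0.   ]
scene opening [280. 182.] 0.62 [ 0.515 -0.04   0.19 ]
scene tea_box [189. 270.] 0.89 [0.384 0.297 0.   ]
0.7 [ 0.20972114 -0.45390605  0.25333068] [9.76674859e-01 2.14723587e-01 1.58081565e-05 3.13047199e-05] [ 0.0415596  -0.39156175 -0.12083808]
```

View pics/top0.png

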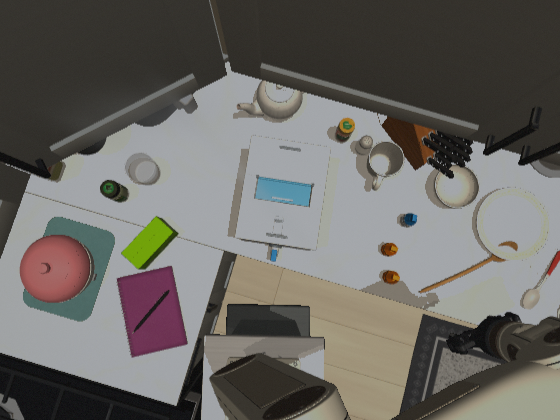

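View pics/scene0.png

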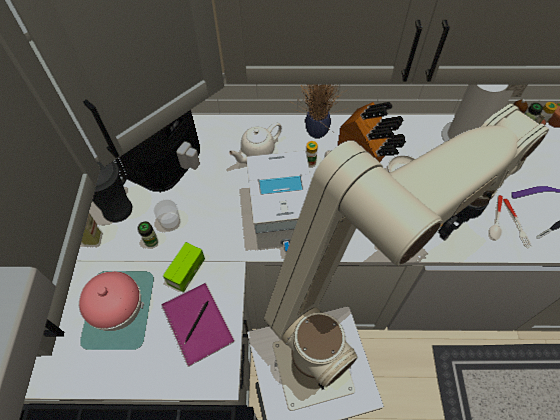

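The top view shows three cartridge-like things: blue/white at (410,218), and orange ones at (390,249) and (391,277). The blue-tab one fits the description. The opening (light blue flap) is at (283,191). I'll confirm with a crop and measure the opening and the tab.

```bash
python3 - <<'E'
from h import *
im=bot.camera("top")
cv2.imwrite("pics/crop.png",cv2.resize(im[120:290,230:440],None,fx=3.5,fy=3.5,interpolation=cv2.INTER_CUBIC))
hsv=cv2.cvtColor(im,cv2.COLOR_BGR2HSV)
m=cv2.inRange(hsv,(90,90,60),(125,255,255))
n,l,s,c=cv2.connectedComponentsWithStats(m)
for k in range(1,n):
    if s[k,4]<20: continue
    pts=np.argwhere(l==k)[:,::-1].astype(np.float32)
    print(s[k],c[k])
    if s[k,4]>500:
        W=np.array([atz("top",p,.19)[:2] for p in cv2.boxPoints(cv2.minAreaRect(pts))]);print(W,W.mean(0))
        e=[W[1]-W[0],W[2]-W[1]];e=max(e,key=np.linalg.norm);print(np.linalg.norm(e),np.degrees(np.arctan2(e[1],e[0])))
    elif c[k][0]>380: 
        for z in(.083,.07):print(atz("top",c[k],z))
    else: print("tap",atz("top",c[k],.05))
o=bot.get_obs();print(o["clock"])
E
```

```text
[ 256  177   55   29 1088] [283.40349265 190.63878676]
[[ 0.49391787  0.02659213]
 [ 0.54503382  0.0202974 ]
 [ 0.52872484 -0.10454514]
 [ 0.47771629 -0.09759892]] [ 0.51134821 -0.03881363]
0.12590330124958113 -97.44276554973813
[404 214  13  12 110] [410.1        218.96363636]
[ 0.46386551 -0.36703831  0.083     ]
[ 0.46522237 -0.37062375  0.07      ]
[271 250   6  11  57] [273.45614035 254.98245614]
tap [ 0.36483186 -0.0192431   0.05      ]
0.75
```

View pics/crop.png

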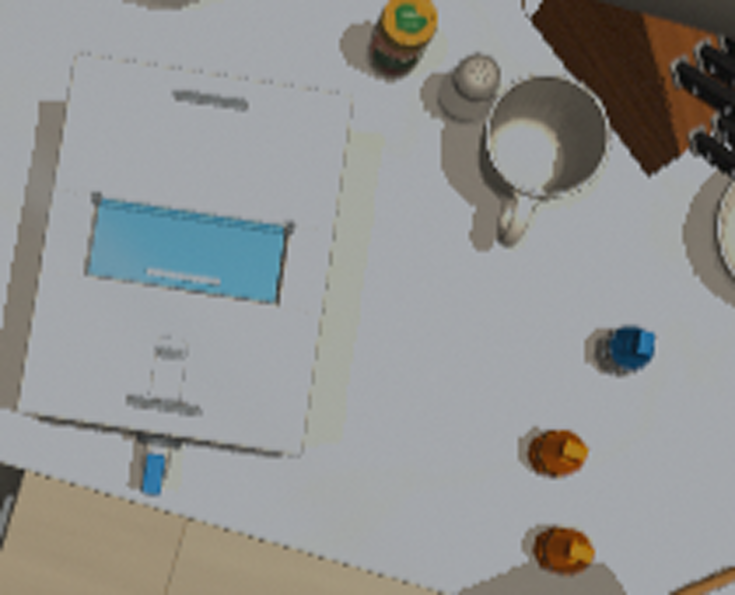

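The crop confirms it: the blue-tab cartridge at crop (632,347) stands behind two orange look-alikes. Dispenser yaw is about -7.4°. Next I take the wrist view, approaching over the cartridge.

```bash
python3 -m inch '[40,18,0,0,0,0,100,80,36,0,0,0,0,100,120,54,0,0,0,0,100,160,72,0,0,0,0,100,190,84,0,0,0,0,100,190,84,0,0,0,0,100]'; python3 - <<'E'
from h import *
print(np.round(bot.camera_info("wrist")["hand_eye"],3))
o=bot.get_obs();im=bot.camera("wrist");cv2.imwrite("pics/w1.png",im)
print(o["eef_pos"],o["tool_rot"])
for t,z in (("tab",.083),("cartridge",0)):
    for r in bot.spot_point("wrist",t): print(t,np.round(r["uv"]),r["confidence"],atz("wrist",r["uv"],z,o))
E
```

```text
clock: 1.25
eef_pos: [0.4058, -0.3669, 0.253]
tool_rot: [0.976, 0.219, 0.002, -0.0]
ft_force: [-0.2, 0.0, 0.2]
grip_width: 0.0852
grasp_force: 0.0
[[-0.    -0.95  -0.313  0.081]
 [ 1.    -0.    -0.001 -0.   ]
 [ 0.001 -0.313  0.95  -0.12 ]
 [ 0.     0.     0.     1.   ]]
[ 0.40577727 -0.36686568  0.25296377] [ 9.75801072e-01  2.18653112e-01  1.75543949e-03 -5.25975997e-05]
tab [318. 141.] 0.81 [ 0.4686436  -0.37712633  0.083     ]
tab [228. 200.] 0.68 [ 0.38412748 -0.32488752  0.083     ]
tab [207. 261.] 0.64 [ 0.31511109 -0.33033776  0.083     ]
cartridge [220. 236.] 0.84 [ 0.30946326 -0.33264307  0.        ]
cartridge [309. 138.] 0.82 [ 0.46511351 -0.37919431  0.        ]
cartridge [239. 178.] 0.72 [ 0.3875112  -0.32483878  0.        ]
```

View pics/w1.png

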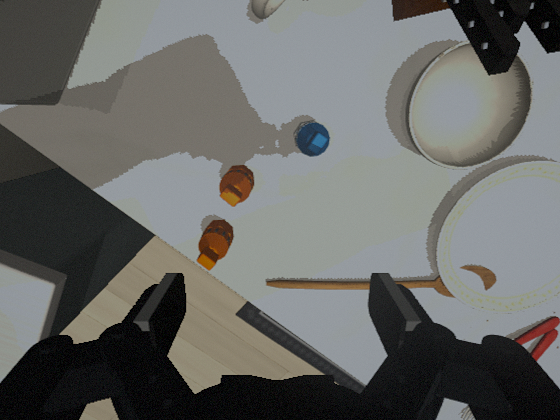

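The wrist view shows the blue cartridge at (313,139), tab top about (319,141). Now the tab's yaw.

```bash
python3 - <<'E'
from h import *
im=cv2.imread("pics/w1.png")
c=im[115:165,288:338];cv2.imwrite("pics/w1c.png",cv2.resize(c,(600,600),interpolation=cv2.INTER_CUBIC))
hsv=cv2.cvtColor(c,cv2.COLOR_BGR2HSV);b=cv2.inRange(hsv,(90,90,0),(125,255,255))
v=hsv[...,2]
for r in range(8,44,1): print(' '.join(f"{v[r,k]:3d}" if b[r,k] else ' . ' for k in range(6,46)))
E
```

```text
.   .   .   .   .   .   .   .   .   .   .   .   .   .   .   92 107  95  84  85  87  83  85  86  .   .   .   .   .   .   .   .   .   .   .   .   .   .   .   . 
 .   .   .   .   .   .   .   .   .   .   .   .   .   .   82  81  74  79  87  88  89  83  87  87  85  97  .   .   .   .   .   .   .   .   .   .   .   .   .   . 
 .   .   .   .   .   .   .   .   .   .   .   78  74  76  79  84  74  81  87  90  86  85  88  89  86  85  86  97  99  .   .   .   .   .   .   .   .   .   .   . 
 .   .   .   .   .   .   .   .   .   .  103  86  80  77  77  77  75  80  86  88  85  89  86  88  88  88  88  89  84 109  .   .   .   .   .   .   .   .   .   . 
 .   .   .   .   .   .   .   .   79  82  83  85  80  74  74  78  76  73  81  86  87  87  89  84  93  88  91  88  86  87 106  .   .   .   .   .   .   .   .   . 
 .   .   .   .   .   .   .   .   82  79  82  84  81  74  75  77  76  76  73  78  87  90  88  86  88  90  88  89  87  90  90 107  .   .   .   .   .   .   .   . 
 .   .   .   .   .   .   .   92  84  82  85  82  78  78  74  77  79  77  77  74  81  87  89  91  90  88  91  91  93  91  88  87  .   .   .   
[... 3957 characters left out ...]
1  .   .   .   .   .   .   .   .   .   .   .   .   .   .   . 
 .   .   .   .   .   .   .   .   .   .   .   .   .   .   .   .   65  68  .   86  98  98  98  .   .   .   .   .   .   .   .   .   .   .   .   .   .   .   .   . 
 .   .   .   .   .   .   .   .   .   .   .   .   .   .   .   .   .   .   .   .   .   .   .   .   .   .   .   .   .   .   .   .   .   .   .   .   .   .   .   . 
 .   .   .   .   .   .   .   .   .   .   .   .   .   .   .   .   .   .   .   .   .   .   .   .   .   .   .   .   .   .   .   .   .   .   .   .   .   .   .   . 
 .   .   .   .   .   .   .   .   .   .   .   .   .   .   .   .   .   .   .   .   .   .   .   .   .   .   .   .   .   .   .   .   .   .   .   .   .   .   .   .
```

View pics/w1c.png

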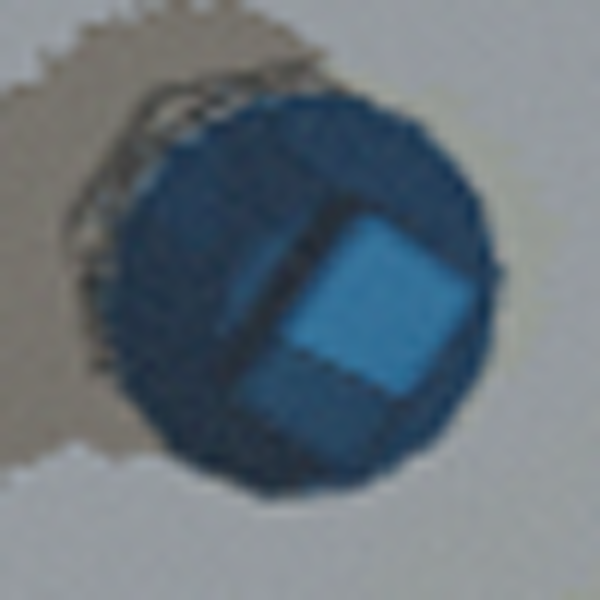

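```bash
python3 - <<'E'
from h import *
o=dict(eef_pos=[ 0.40577727,-0.36686568,0.25296377],tool_rot=[ 9.75801072e-01,2.18653112e-01,1.75543949e-03,-5.25975997e-05])
hsv=cv2.cvtColor(cv2.imread("pics/w1.png")[115:165,288:338],cv2.COLOR_BGR2HSV)
b=(cv2.inRange(hsv,(90,90,118),(125,255,255))>0)
p=np.argwhere(b)[:,::-1]+[288,115]
W=np.array([atz("wrist",q,.083,o)[:2] for q in p])
r=cv2.minAreaRect((W*1000).astype(np.float32));print(r)
X=cv2.boxPoints(r);e=max([X[1]-X[0],X[2]-X[1]],key=np.linalg.norm);print("long axis deg",np.degrees(np.arctan2(e[1],e[0])), W.mean(0))
# round cone base outline, z=.044
b=(cv2.inRange(hsv,(90,90,0),(125,255,255))>0);p=np.argwhere(b)[:,::-1]+[288,115]
W=np.array([atz("wrist",q,.05,o)[:2] for q in p]);print(cv2.minEnclosingCircle((W*1000).astype(np.float32)))
print(R.from_quat(bot.get_obs()["tool_rot"]).as_euler("ZYX",degrees=True))
E
```

```text
((469.5256042480469, -377.8756408691406), (10.059966087341309, 10.519164085388184), 82.94940185546875)
long axis deg -7.050669 [ 0.46971819 -0.37778576]
((467.03912353515625, -376.6333312988281), 16.0784912109375)
[ 2.48845483e+01  4.25047466e-02 -1.79964797e+02]
```

```bash
python3 -m inch '[12,-2,-10,0,0,-0.11,100,24,-4,-20,0,0,-0.22,100,36,-6,-30,0,0,-0.33,100,48,-8,-40,0,0,-0.44,100,61,-11,-50,0,0,-0.56,100,61,-11,-50,0,0,-0.56,100,61,-11,-50,0,0,-0.56,100]'; python3 - <<'E'
from h import *
o=bot.get_obs();im=bot.camera("wrist");
print(o["eef_pos"],R.from_quat(o["tool_rot"]).as_euler("ZYX",degrees=True))
u=None
for t,z in (("tab",.083),("cartridge",0)):
    for r in bot.spot_point("wrist",t): 
        print(t,np.round(r["uv"]),r["confidence"],atz("wrist",r["uv"],z,o))
        if t=="tab" and u is None: u=r["uv"]
cv2.imwrite("pics/w2.png",im)
E
```

```text
clock: 1.98
eef_pos: [0.4592, -0.3816, 0.2026]
tool_rot: [0.998, -0.063, -0.001, -0.001]
ft_force: [0.4, 0.2, -0.6]
grip_width: 0.0856
grasp_force: 0.0
[ 0.45915685 -0.38155994  0.20255421] [-7.27107687e+00  1.21690295e-01 -1.79947824e+02]
tab [274. 202.] 0.88 [ 0.46844695 -0.37981348  0.083     ]
tab [226. 301.] 0.7 [ 0.38514472 -0.32594885  0.083     ]
tab [244. 363.] 0.64 [ 0.31591194 -0.33122984  0.083     ]
cartridge [240. 259.] 0.86 [ 0.38363453 -0.32922969  0.        ]
cartridge [248. 312.] 0.83 [ 3.13186493e-01 -3.26994222e-01  5.55111512e-17]
cartridge [272. 183.] 0.61 [ 0.46541064 -0.37672446  0.        ]
```

View pics/w2.png

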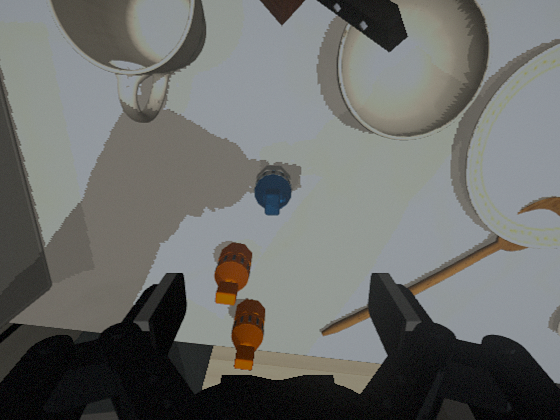

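The tab lines up with the jaws (narrow across tool y) and shows around (272,203). Descending around it.

```bash
python3 -m inch '[3,2,-20,0,0,0,100,6,3,-45,0,0,0,100,7,3.5,-70,0,0,0,100,7,3.5,-90,0,0,0,100,7,3.5,-100,0,0,0,100,7,3.5,-100,0,0,0,100,7,3.5,-100,0,0,0,100]'; python3 - <<'E'
from h import *
o=bot.get_obs();print(o["eef_pos"],R.from_quat(o["tool_rot"]).as_euler("ZYX",degrees=True))
im=bot.camera("wrist");o=bot.get_obs()
for t,z in (("tab",.083),("cartridge",0)):
    for r in bot.spot_point("wrist",t)[:2]: 
        print(t,np.round(r["uv"]),r["confidence"],atz("wrist",r["uv"],z,o))
cv2.imwrite("pics/w3.png",im)
E
```

```text
clock: 2.72
eef_pos: [0.4674, -0.3777, 0.104]
tool_rot: [0.998, -0.064, 0.0, 0.0]
ft_force: [0.6, 1.0, 0.3]
grip_width: 0.0853
grasp_force: 0.0
[ 0.46744769 -0.37768698  0.1040043 ] [-7.29571148e+00 -8.54768905e-03  1.79990854e+02]
tab [279. 278.] 0.65 [ 0.46659039 -0.3785112   0.083     ]
cartridge [278. 222.] 0.98 [ 0.46670873 -0.37836306  0.        ]
cartridge [232. 318.] 0.89 [ 3.86727509e-01 -3.29457710e-01 -2.77555756e-17]
```

View pics/w3.png

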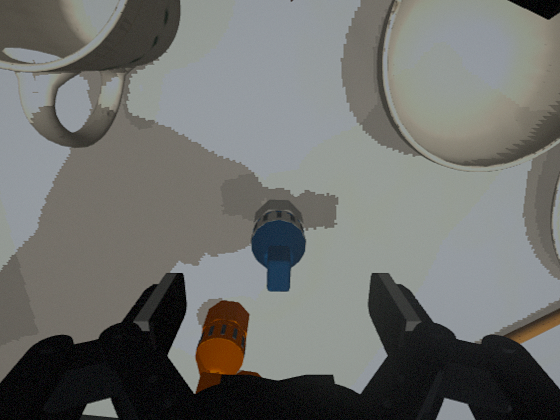

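The view shows the tab at (279,270), midway between the fingers. Down 16 mm and grip.

```bash
python3 -m inch '[-0.5,-0.5,-16,0,0,0,100,-0.5,-0.5,-16,0,0,0,100,-0.5,-0.5,-16,0,0,0,0,-0.5,-0.5,-16,0,0,0,0,-0.5,-0.5,-16,0,0,0,0,-0.5,-0.5,-16,0,0,0,0,-0.5,-0.5,-16,0,0,0,0,-0.5,-0.5,-16,0,0,0,0]';python3 -m inch '[0,0,0,0,0,0,0,0,0,0,0,0,0,0,0,0,0,0,0,0,0]'
```

```text
clock: 3.53
eef_pos: [0.4673, -0.378, 0.0877]
tool_rot: [0.998, -0.064, 0.0, 0.0]
ft_force: [-0.4, -1.4, 0.1]
grip_width: 0.0124
grasp_force: 1.0
clock: 3.78
eef_pos: [0.4676, -0.3782, 0.0878]
tool_rot: [0.998, -0.064, 0.0, 0.0]
ft_force: [0.6, -0.4, 3.1]
grip_width: 0.0102
grasp_force: 60.5
```

```bash
python3 -m inch '[0,0,20,0,0,0,0,0,0,60,0,0,0,0,0,0,100,0,0,0,0,0,0,140,0,0,0,0,0,0,180,0,0,0,0,0,10,220,0,0,0,0,-2,40,245,0,0,0,0,-5,80,250,0,0,0,0]';python3 -m inch '[-3,40,0,0,0,0,0,-6,80,0,0,0,0,0,-9,120,0,0,0,0,0,-12,160,0,0,0,0,0,-15,200,0,0,0,0,0,-18,240,0,0,0,0,0,-22,258,0,0,0,0,0,-22,258,0,0,0,0,0]';python3 -m inch '[0,0,0,0,0,0,0,0,0,0,0,0,0,0]'
python3 - <<'E'
from h import *
o=bot.get_obs();print(o["eef_pos"],R.from_quat(o["tool_rot"]).as_euler("ZYX",degrees=True),o["ft_force"],o["ft_torque"])
im=bot.camera("wrist");cv2.imwrite("pics/w4.png",im)
hsv=cv2.cvtColor(im,cv2.COLOR_BGR2HSV);m=cv2.inRange(hsv,(90,90,60),(125,255,255))
n,l,s,c=cv2.connectedComponentsWithStats(m)
for k in range(1,n):
    if s[k,4]<800: continue
    print(s[k],c[k]);pts=np.argwhere(l==k)[:,::-1].astype(np.float32)
    W=np.array([atz("wrist",p,.19,o)[:2] for p in cv2.boxPoints(cv2.minAreaRect(pts))]);print(W,W.mean(0))
print([ (r["uv"],r["confidence"],atz("wrist",r["uv"],.19,o)) for r in bot.spot_point("wrist","opening")])
E
```

```text
clock: 4.45
eef_pos: [0.4635, -0.3, 0.342]
tool_rot: [0.998, -0.065, 0.004, 0.002]
ft_force: [2.0, 0.3, -1.1]
grip_width: 0.0103
grasp_force: 60.0
clock: 5.12
eef_pos: [0.4378, -0.0467, 0.3371]
tool_rot: [0.998, -0.055, -0.001, -0.004]
ft_force: [-0.3, -0.3, -2.1]
grip_width: 0.0105
grasp_force: 59.9
clock: 5.28
eef_pos: [0.4392, -0.0501, 0.3371]
tool_rot: [0.998, -0.058, 0.0, -0.003]
ft_force: [1.0, -0.4, -1.5]
grip_width: 0.0104
grasp_force: 59.9
[ 0.43915931 -0.05007027  0.33705231] [-6.70027680e+00  2.28497983e-02 -1.79605004e+02] [ 1.01681764 -0.35405523 -1.50595597] [-0.0507935   0.00822208 -0.05102319]
[  174    87   161    68 10065] [254.36880278 119.34813711]
[[ 0.49312858  0.0324313 ]
 [ 0.54393603  0.02044799]
 [ 0.52780057 -0.10372774]
 [ 0.47604175 -0.09987826]] [ 0.51022673 -0.03768168]
[ 248  230   59   37 1387] [277.10310022 246.66618601]
[[ 0.41775569 -0.01951916]
 [ 0.41180187 -0.07137053]
 [ 0.37583143 -0.06816784]
 [ 0.38196344 -0.01425848]] [ 0.39683811 -0.043329  ]
[([253.2, 126.3], 0.82, array([ 0.50663353, -0.03684835,  0.19      ]))]
```

View pics/w4.png

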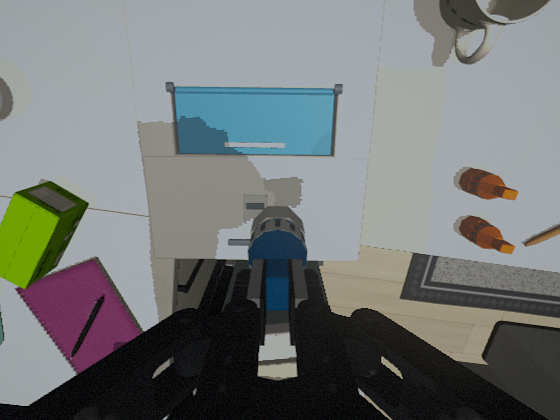

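The view shows the opening at (254,120), and the held cartridge upright. Moving above the stub-mid entry.

```bash
python3 -m inch '[30,5,-10,0,0,0,0,60,10,-25,0,0,0,0,67.5,12.5,-35,0,0,0,0,67.5,12.5,-35,0,0,0,0,67.5,12.5,-35,0,0,0,0,67.5,12.5,-35,0,0,0,0,67.5,12.5,-35,0,0,0,0]'
python3 - <<'E'
from h import *
o=bot.get_obs();print(o["eef_pos"],R.from_quat(o["tool_rot"]).as_euler("ZYX",degrees=True),o["ft_force"],o["ft_torque"])
E
```

```text
clock: 5.97
eef_pos: [0.5051, -0.0477, 0.3034]
tool_rot: [0.999, -0.051, 0.001, -0.008]
ft_force: [-0.0, 0.1, -1.0]
grip_width: 0.0105
grasp_force: 59.9
[ 0.50506779 -0.04767254  0.30335984] [-5.83231126e+00 -6.04413148e-02 -1.79104979e+02] [-0.00424225  0.1337963  -0.97381932] [-0.02875609  0.03514861 -0.02528056]
```

```bash
python3 -m inch '[0,0,0,0,0,0,0,0,0,0,0,0,0,0,0,0,0,0,0,0,0]'
python3 - <<'E'
from h import *
o=bot.get_obs();print(o["eef_pos"],R.from_quat(o["tool_rot"]).as_euler("ZYX",degrees=True),o["joint_pos"],np.round(o["joint_vel"],3),np.round(o["tau"],1))
E
```

```text
clock: 6.22
eef_pos: [0.5054, -0.0472, 0.3031]
tool_rot: [0.999, -0.05, 0.001, -0.008]
ft_force: [-0.7, -0.5, -1.2]
grip_width: 0.0107
grasp_force: 59.9
[ 0.50536493 -0.04722187  0.30310885] [-5.78041455e+00 -7.38488266e-02 -1.79098283e+02] [-0.10189944  0.23956781  0.13233115  1.46228669  0.01573922  3.14058036] [ 0.002  0.006 -0.001 -0.002 -0.001  0.   ] [ -0.  -38.4  26.4  -0.    0.1   0. ]
```

Joint 6 is at its limit, so I'll use the half-turn-equivalent grasp (turn +178° in the air).

```bash
A='[0,0,2,0,0,0.12,0,0,0,2,0,0,0.24,0,0,0,2,0,0,0.36,0,0,0,2,0,0,0.48,0,0,0,2,0,0,0.6,0,0,0,2,0,0,0.72,0,0,0,2,0,0,0.84,0,0,0,2,0,0,0.96,0]' ; python3 -m inch '[0,0,5,0,0,0.12,0,0,0,5,0,0,0.24,0,0,0,5,0,0,0.36,0,0,0,5,0,0,0.48,0,0,0,5,0,0,0.6,0,0,0,5,0,0,0.72,0,0,0,5,0,0,0.84,0,0,0,5,0,0,0.96,0]'; python3 -m inch '[0,0,0,0,0,0.12,0,0,0,0,0,0,0.24,0,0,0,0,0,0,0.36,0,0,0,0,0,0,0.48,0,0,0,0,0,0,0.6,0,0,0,0,0,0,0.72,0,0,0,0,0,0,0.84,0,0,0,0,0,0,0.96,0]';python3 -m inch '[0,0,0,0,0,0.12,0,0,0,0,0,0,0.24,0,0,0,0,0,0,0.36,0,0,0,0,0,0,0.48,0,0,0,0,0,0,0.6,0,0,0,0,0,0,0.72,0,0,0,0,0,0,0.84,0,0,0,0,0,0,0.96,0]'; python3 -m inch '[0,0,0,0,0,0.12,0,0,0,0,0,0,0.23,0,0,0,0,0,0,0.23,0,0,0,0,0,0,0.23,0,0,0,0,0,0,0.23,0]'
python3 - <<'E'
from h import *
o=bot.get_obs();print(o["eef_pos"],R.from_quat(o["tool_rot"]).as_euler("ZYX",degrees=True),o["joint_pos"],o["ft_force"],o["ft_torque"])
q=R.from_euler("ZYX",[172.6,0,180],degrees=True)
print((q*R.from_quat(o["tool_rot"]).inv()).as_rotvec())
E
```

```text
clock: 6.88
eef_pos: [0.5054, -0.0471, 0.3076]
tool_rot: [0.908, 0.419, -0.003, -0.007]
ft_force: [-0.4, -0.9, -1.4]
grip_width: 0.0106
grasp_force: 60.0
clock: 7.55
eef_pos: [0.5055, -0.0471, 0.3076]
tool_rot: [0.612, 0.791, -0.006, -0.005]
ft_force: [0.4, -0.4, -2.4]
grip_width: 0.0104
grasp_force: 60.0
clock: 8.22
eef_pos: [0.5054, -0.0471, 0.3077]
tool_rot: [0.177, 0.984, -0.008, -0.001]
ft_force: [-0.2, 0.4, -1.1]
grip_width: 0.0106
grasp_force: 60.0
clock: 8.63
eef_pos: [0.5055, -0.0472, 0.3075]
tool_rot: [0.067, 0.998, -0.008, -0.0]
ft_force: [-1.0, -0.3, -1.1]
grip_width: 0.0102
grasp_force: 60.0
[ 0.5054966  -0.04715195  0.30750848] [ 1.72282940e+02  2.50873490e-02 -1.79101982e+02] [-0.08431796  0.24036517  0.14464503  1.47542809 -0.01567553  0.05037633] [-0.95763211 -0.25780187 -1.13800164] [0.0291369  0.03443514 0.03813939]
[ 0.01559479 -0.00162762  0.00553706]
```

```bash
python3 -m inch '[1,9.7,0,0.0156,-0.0016,0.0055,0,1,9.7,-17,0.0156,-0.0016,0.0055,0,1,9.7,-17,0.0156,-0.0016,0.0055,0,1,9.7,-17,0.0156,-0.0016,0.0055,0,1,9.7,-17,0.0156,-0.0016,0.0055,0]'
python3 - <<'E'
from h import *
o=bot.get_obs();print(o["eef_pos"],R.from_quat(o["tool_rot"]).as_euler("ZYX",degrees=True),o["ft_force"],o["ft_torque"])
for c in("top","wrist"):
    im=bot.camera(c);cv2.imwrite(f"pics/{c}5.png",im)
    im2=cv2.resize(im[120:290,200:370],(600,600)) if c=="top" else im
    cv2.imwrite(f"pics/{c}5v.png",cv2.resize(im2,(400,400)))
cv2.imwrite("pics/v5.png",np.hstack([cv2.imread("pics/top5v.png"),cv2.imread("pics/wrist5v.png")]))
E
```

```text
clock: 9.05
eef_pos: [0.5066, -0.0373, 0.2906]
tool_rot: [0.064, 0.998, 0.0, -0.0]
ft_force: [0.1, 0.2, -0.2]
grip_width: 0.0101
grasp_force: 59.9
[ 0.50656094 -0.03728103  0.29061417] [ 1.72711940e+02 -2.91976459e-02  1.79987763e+02] [ 0.05428869  0.19909199 -0.21014816] [-0.00610942  0.03017287  0.00972233]
```

View pics/v5.png

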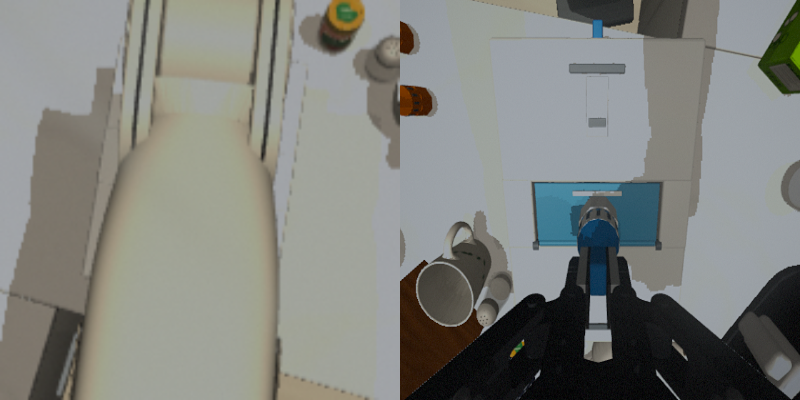

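The cartridge is centred over the flap (wrist view column 598; opening spans 532–661). Pushing in.

```bash
python3 -m inch '[0,0,-8,0,0,0,0,0,0,-14,0,0,0,0,0,0,-20,0,0,0,0]';python3 -m inch '[0,0,-8,0,0,0,0,0,0,-16,0,0,0,0,0,0,-24,0,0,0,0]'
```

```text
clock: 9.4
eef_pos: [0.507, -0.0376, 0.2703]
tool_rot: [0.064, 0.998, 0.0, 0.001]
ft_force: [0.3, -0.2, 4.1]
grip_width: 0.0104
grasp_force: 60.7
clock: 9.65
eef_pos: [0.5057, -0.0375, 0.2451]
tool_rot: [0.063, 0.998, 0.0, -0.001]
ft_force: [-2.0, 0.8, -0.6]
grip_width: 0.0102
grasp_force: 60.3
```

```bash
python3 -m inch '[0.5,0,-10,0,0,0,0,1,0,-20,0,0,0,0,1.5,0,-30,0,0,0,0,1.5,0,-40,0,0,0,0,1.5,0,-48,0,0,0,0]';python3 -m inch '[0,0,-6,0,0,0,0,0,0,-12,0,0,0,0,0,0,-18,0,0,0,0,0,0,-18,0,0,0,0]'; python3 - <<'E'
from h import *
o=bot.get_obs();print(o["eef_pos"],R.from_quat(o["tool_rot"]).as_euler("ZYX",degrees=True),o["ft_force"],o["ft_torque"])
E
```

```text
clock: 10.07
eef_pos: [0.5074, -0.0375, 0.1965]
tool_rot: [0.063, 0.998, 0.0, -0.001]
ft_force: [-2.0, -0.2, -1.1]
grip_width: 0.0106
grasp_force: 60.0
clock: 10.4
eef_pos: [0.507, -0.0374, 0.1787]
tool_rot: [0.063, 0.998, 0.0, -0.002]
ft_force: [-1.8, 0.2, -4.3]
grip_width: 0.0103
grasp_force: 59.5
[ 0.50702756 -0.03739997  0.1787225 ] [ 172.72582618   -0.18736297 -179.9925262 ] [-1.8065471   0.1517365  -4.32087806] [ 0.12052823  0.60614211 -0.01116785]
```

```bash
cat > s.py <<'E'
from h import *
o=bot.get_obs();print("TCP",np.round(np.array(o["eef_pos"])*1000,1),"F",np.round(o["ft_force"],1),"T",np.round(o["ft_torque"],2))
E
python3 -m inch '[1,0,-5,0,0,0,0,1,0,-9,0,0,0,0,1,0,-12,0,0,0,0,1,0,-12,0,0,0,0]'>/dev/null; python3 s.py; python3 -m inch '[0,0,-1,0,0,0,0,0,0,-2,0,0,0,0]'>/dev/null; python3 s.py;
```

```text
TCP [508.7 -37.5 167.7] F [-2.1  0.3 -3.6] T [0.13 0.45 0.02]
TCP [509.3 -37.5 166.5] F [-1.4  0.5 -1.3] T [0.02 0.32 0.01]
```

```bash
for k in 1 ; do python3 -m inch '[-0.5,0,-1,0,0,0,0,-0.5,0,-1,0,0,0,0]'>/dev/null; python3 s.py; python3 -m inch '[0,0,-1,0,0,0,0,0,0,-1,0,0,0,0]'>/dev/null; python3 s.py; done
```

```text
TCP [508.7 -37.5 165.5] F [-1.8  0.1 -1.2] T [0.09 0.31 0.04]
TCP [508.8 -37.6 164.5] F [-1.7  0.8 -0.1] T [ 0.01  0.25 -0.06]
```

```bash
python3 -m inch '[0,0,-1,0,0,0,0,0,0,-1,0,0,0,0]'>/dev/null; python3 s.py; python3 -m inch '[0,0,-1,0,0,0,0,0,0,-1,0,0,0,0]'>/dev/null; python3 s.py; python3 s.py
```

```text
TCP [508.8 -37.6 163.5] F [-1.5 -0.1  0.6] T [0.02 0.26 0.  ]
TCP [509.  -37.6 163.2] F [-2.   0.7  5.2] T [ 0.07  0.53 -0.02]
TCP [509.  -37.6 163.2] F [-2.   0.7  5.2] T [ 0.07  0.53 -0.02]
```

Contact at underside ≈75.5 mm: a miss, resting on the dome. I average the wrench in and out of contact to learn the side.

```bash
cat > a.py <<'E'
from h import *
F=[];T=[]
for i in range(14):
    bot.camera("top");o=bot.get_obs();F.append(o["ft_force"]);T.append(o["ft_torque"])
print("TCP",np.round(np.array(o["eef_pos"])*1000,1),"F",np.round(np.mean(F,0),2),"T",np.round(np.mean(T,0),3),"sd",np.round(np.std(T,0)/14**.5,3), o["clock"])
E
python3 -m inch '[0,0,-0.5,0,0,0,0,0,0,-0.5,0,0,0,0]'>/dev/null; python3 a.py; python3 -m inch '[0,0,3,0,0,0,0,0,0,3,0,0,0,0,0,0,3,0,0,0,0]'>/dev/null;python3 a.py
```

```text
TCP [509.1 -37.6 163.1] F [-2.58  0.11  6.65] T [ 0.006  0.641 -0.029] sd [0.008 0.009 0.007] 12.4333
TCP [508.4 -37.5 164.7] F [-1.21  0.11 -0.32] T [ 0.05   0.283 -0.021] sd [0.008 0.01  0.008] 13.3833
```

The stub lies on the -y side (about -6 ±3 mm by moment; more than 9 by the flat dome contact). Shifting -11.5 mm along the dispenser's y and probing.

```bash
python3 -m inch '[0,0,3,0,0,0,0,-1,-6,3,0,0,0,0,-2,-11.4,3,0,0,0,0,-2,-11.4,3,0,0,0,0]'>/dev/null;python3 s.py; python3 -m inch '[0,0,-1.5,0,0,0,0,0,0,-3,0,0,0,0,0,0,-3,0,0,0,0]'>/dev/null;python3 s.py; python3 -m inch '[0,0,-1,0,0,0,0,0,0,-1,0,0,0,0]'>/dev/null;python3 s.py; python3 -m inch '[0,0,-1,0,0,0,0,0,0,-1,0,0,0,0]'>/dev/null;python3 s.py
```

```text
TCP [505.7 -50.4 167.3] F [-3.3 -2.3 -4.6] T [-0.36  0.65 -0.03]
TCP [507.2 -49.2 165.1] F [-1.2 -0.5 -1.4] T [-0.11  0.33  0.03]
TCP [507.  -48.9 164.1] F [-1.4 -1.6  0.1] T [-0.09  0.34  0.06]
TCP [506.9 -48.8 163. ] F [-0.4 -0.3  0.8] T [-0.    0.2   0.04]
```

```bash
python3 -m inch '[0,0,-1,0,0,0,0,0,0,-1,0,0,0,0]'>/dev/null;python3 s.py;python3 -m inch '[0,0,-1,0,0,0,0,0,0,-1,0,0,0,0]'>/dev/null;python3 s.py
```

```text
TCP [506.6 -48.8 161.8] F [-0.6  0.3 -0.3] T [ 0.02  0.22 -0.  ]
TCP [506.5 -48.9 160.7] F [-1.  -0.   0.8] T [ 0.03  0.2  -0.01]
```

```bash
python3 -m inch '[0,0,-1,0,0,0,0,0,0,-1,0,0,0,0]'>/dev/null;python3 s.py;python3 -m inch '[0,0,-1,0,0,0,0,0,0,-1,0,0,0,0]'>/dev/null;python3 s.py
```

```text
TCP [506.5 -48.9 159.6] F [-0.6 -0.3 -0.7] T [0.   0.22 0.02]
TCP [506.3 -48.9 158.5] F [-1.3 -0.7 -0.3] T [-0.03  0.25  0.03]
```

Below 72 mm and free: the bore is over the stub. Continuing.

```bash
python3 -m inch '[0,0,-1,0,0,0,0,0,0,-2,0,0,0,0,0,0,-2,0,0,0,0]'>/dev/null;python3 s.py;python3 -m inch '[0,0,-1,0,0,0,0,0,0,-2,0,0,0,0,0,0,-2,0,0,0,0]'>/dev/null;python3 s.py;python3 -m inch '[0,0,-1,0,0,0,0,0,0,-2,0,0,0,0,0,0,-2,0,0,0,0]'>/dev/null;python3 s.py
```

```text
TCP [506.3 -48.9 156.5] F [-0.8 -0.4 -0.5] T [0.02 0.33 0.  ]
TCP [506.4 -48.9 154.6] F [-0.5  0.3 -0.8] T [ 0.   0.3 -0. ]
TCP [506.4 -48.9 152.6] F [-1.  -0.5 -0.4] T [-0.02  0.28 -0.01]
```

```bash
python3 -m inch '[0,0,-1,0,0,0,0,0,0,-2,0,0,0,0,0,0,-2,0,0,0,0]'>/dev/null;python3 s.py;python3 -m inch '[0,0,-1,0,0,0,0,0,0,-2,0,0,0,0,0,0,-2,0,0,0,0]'>/dev/null;python3 s.py;python3 -m inch '[0,0,-1,0,0,0,0,0,0,-1,0,0,0,0]'>/dev/null;python3 s.py
```

```text
TCP [506.4 -48.9 150.6] F [-0.7  0.4 -0.6] T [ 0.    0.28 -0.03]
TCP [506.7 -48.9 149.2] F [-2.   0.2  2.1] T [0.04 0.36 0.02]
TCP [506.7 -48.9 148.2] F [-1.9  0.   3.5] T [0.05 0.49 0.07]
```

```bash
python3 -m inch '[0,0,-1,0,0,0,0,0,0,-1.5,0,0,0,0,0,0,-1.5,0,0,0,0]'>/dev/null;python3 s.py;python3 -m inch '[0,0,-1,0,0,0,0,0,0,-1.5,0,0,0,0,0,0,-1.5,0,0,0,0]'>/dev/null;python3 s.py;python3 -m inch '[0,0,-1,0,0,0,0,0,0,-1,0,0,0,0]'>/dev/null;python3 s.py
```

```text
TCP [506.7 -48.9 146.4] F [-2.3  0.1  4.5] T [ 0.06  0.42 -0.05]
TCP [506.7 -48.9 144.7] F [-2.5  0.3  4.1] T [ 0.05  0.27 -0.04]
TCP [506.6 -48.9 143.7] F [-2.   0.2  4. ] T [ 0.05  0.3  -0.  ]
```

```bash
python3 -m inch '[0,0,-0.7,0,0,0,0,0,0,-0.7,0,0,0,0]'>/dev/null;python3 s.py;python3 -m inch '[0,0,-0.7,0,0,0,0,0,0,-0.7,0,0,0,0]'>/dev/null;python3 s.py
```

```text
TCP [506.7 -48.9 143.7] F [-3.4  0.8  7.6] T [ 0.12  0.6  -0.02]
TCP [506.8 -48.9 143.7] F [-4.   1.  11.6] T [ 0.15  0.9  -0.  ]
```

Hard stop at TCP 143.7 (underside 56.0 = home) with about 12 N. I ease the press, open only to 35% (room on the -y side is limited), then rise straight out.

```bash
python3 -m inch '[0,0,1,0,0,0,0,0,0,1,0,0,0,0]'>/dev/null;python3 s.py;python3 -m inch '[0,0,0,0,0,0,35,0,0,0,0,0,0,35,0,0,0,0,0,0,35,0,0,0,0,0,0,35,0,0,0,0,0,0,35]';python3 s.py; python3 -m inch '[0,0,3,0,0,0,35,0,0,7,0,0,0,35,0,0,12,0,0,0,35,0,0,12,0,0,0,35]'; python3 s.py
```

```text
TCP [506.7 -48.9 143.7] F [-2.3  0.1  6.9] T [0.09 0.48 0.02]
clock: 17.97
eef_pos: [0.5059, -0.0488, 0.1427]
tool_rot: [0.063, 0.998, 0.0, -0.001]
ft_force: [-1.5, 0.5, -1.1]
grip_width: 0.03
grasp_force: 1.0
TCP [505.9 -48.8 142.7] F [-1.5  0.5 -1.1] T [ 0.12  0.38 -0.03]
clock: 18.3
eef_pos: [0.5072, -0.049, 0.1566]
tool_rot: [0.063, 0.998, -0.0, 0.001]
ft_force: [-1.3, 0.1, -0.9]
grip_width: 0.0297
grasp_force: 0.9
TCP [507.2 -49.  156.6] F [-1.3  0.1 -0.9] T [0.12 0.33 0.01]
```

```bash
python3 -m inch '[0,0,15,0,0,0,35,0,0,30,0,0,0,35,0,0,50,0,0,0,35,0,0,75,0,0,0,35,0,0,100,0,0,0,35,0,0,130,0,0,0,35,0,0,160,0,0,0,35,0,0,160,0,0,0,35]'; python3 -m inch '[-20,0,0,0,0,0,35,-50,0,10,0,0,0,35,-80,0,20,0,0,0,35,-110,0,20,0,0,0,35,-110,0,20,0,0,0,35,-110,0,20,0,0,0,35]'; python3 s.py
python3 - <<'E'
from h import *
a=bot.camera("wrist");b=bot.camera("scene");d=bot.camera("top");cv2.imwrite("pics/f_full.png",a)
cv2.imwrite("pics/f.png",np.hstack([cv2.resize(a,(400,300)),cv2.resize(b,(400,300))]));print(bot.get_obs()["clock"])
for n in("tea_box","mug"): print(n,[(np.round(atz("top",r["uv"],0),3),round(r["confidence"],2)) for r in bot.spot_point("top",n)])
print(bot.silhouettes("wrist","cartridge") and [ (r["uv"],r["confidence"]) for r in bot.silhouettes("wrist","cartridge")])
E
```

```text
clock: 18.97
eef_pos: [0.5101, -0.0493, 0.3231]
tool_rot: [0.063, 0.998, -0.0, 0.007]
ft_force: [0.7, 0.4, 0.7]
grip_width: 0.0297
grasp_force: 0.0
clock: 19.47
eef_pos: [0.3965, -0.0491, 0.3367]
tool_rot: [0.064, 0.998, -0.0, 0.002]
ft_force: [0.8, 0.7, -0.0]
grip_width: 0.0299
grasp_force: 0.0
TCP [396.5 -49.1 336.7] F [ 0.8  0.7 -0. ] T [-0.05 -0.05  0.01]
19.6167
tea_box [(array([0.39 , 0.304, 0.   ]), 0.65)]
mug [(array([ 0.606, -0.299,  0.   ]), 0.85)]
[([54.2, 138.5], 0.83), ([79.9, 186.0], 0.67)]
```

View pics/f.png

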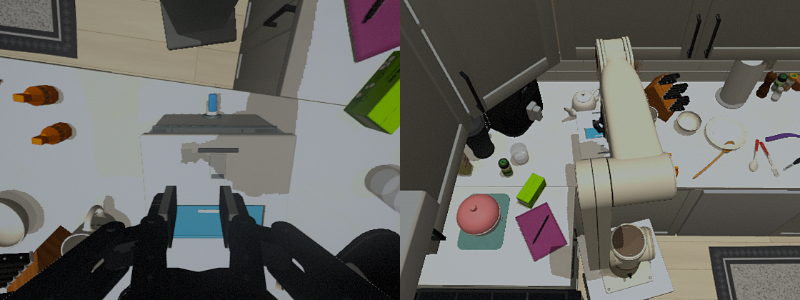

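The flap looks shut, partly hidden by the fingers at (218,220). I'll move the arm aside and check the flap against the initial top picture.

```bash
python3 -m inch '[-10,-40,0,0,0,0,35,-20,-80,0,0,0,0,35,-30,-120,0,0,0,0,35,-50,-160,0,0,0,0,35,-70,-200,0,0,0,0,35,-90,-235,0,0,0,0,35,-110,-260,0,0,0,0,35,-110,-280,0,0,0,0,35]'
python3 - <<'E'
from h import *
b=bot.camera("top");a=cv2.imread("pics/top0.png")
cv2.imwrite("pics/cmp.png",np.hstack([cv2.resize(x[120:290,190:360],(400,400),interpolation=cv2.INTER_CUBIC) for x in(a,b)]))
for x in(a,b):
    m=cv2.inRange(cv2.cvtColor(x,cv2.COLOR_BGR2HSV),(90,90,60),(125,255,255))[150:235,230:330];print(m.sum()//255, cv2.boundingRect(m))
E
```

```text
clock: 20.48
eef_pos: [0.2835, -0.3315, 0.3352]
tool_rot: [0.066, 0.998, -0.0, -0.001]
ft_force: [1.2, -0.0, -0.5]
grip_width: 0.03
grasp_force: 0.0
1084 (26, 27, 55, 29)
1086 (26, 27, 55, 29)
```

View pics/cmp.png

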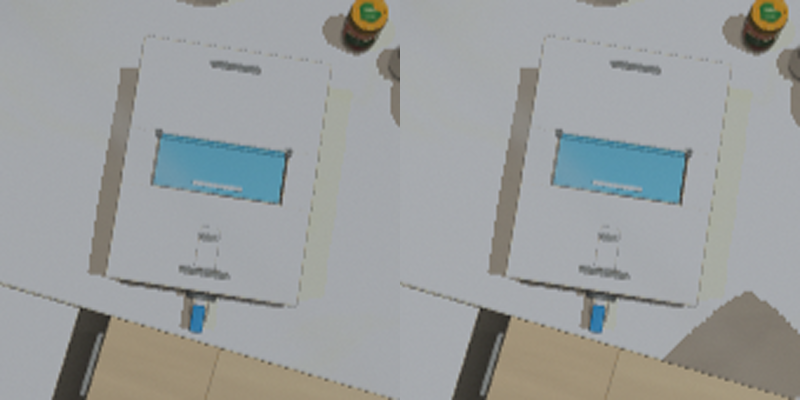

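The flap at (620,170) is shut, identical to the start. Handing in.

```bash
python3 -m inch '[0,0,0,0,0,0,35,0,0,0,0,0,0,35,0,0,0,0,0,0,35,0,0,0,0,0,0,35]' >/dev/null; python3 -c "
from workcell import bot
print(bot.job_done())"
```

```text
the job is handed in; nothing more can be done
None
```

The cartridge is on the stub and pressed to the hard stop at home height (underside about 56 mm). The gripper is out, the flap is shut as it was at the start, the mug and tea box were not touched, and the job was handed in at about 21 s.

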